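# Hang the lipped steel bin in the seat of the louvered panel

### The arm

A 6-joint arm with a two-finger parallel gripper is mounted at the origin on the work surface. World frame = base frame: x ahead of the robot, y to its left, z up, the work surface at z = 0. Lengths are in m, angles in rad, forces in N, time in s.
With the tool pointing down it reaches from about 0.4 to 0.825 m from the base axis. Payload 7 kg.
Tool frame: the origin (TCP) lies at the centre of the arm's flange, where the gripper is bolted on; the fingertips stand 178 mm ahead of it and the grasp point (between the pads) lies ahead of it (tcp_to_grasp is the z of the grasp point in the tool frame, in m); z points along the fingers, x is the direction in which the jaws open and shut, and the axes are right-handed (so a half turn about z gives the same grasp; the last joint's range is limited). The gripper opens to 88 mm and grips with 3 to 60 N. Pads are 19 mm wide; open, the fingers measure 130 mm over their backs; the gripper's body (78 mm by 193 mm) begins 47 mm behind the grasp point.
Start: joints at [1.549, 0.359, 0.012, 0, -1.224, -0.288], TCP at [0.206, 0.643, 0.405] pointing down, gripper open.
Joint ranges: [-3.07, 3.07], [-1.43, 2.12], [-1.02, 1.25], [-3.03, 1.67], [-3.05, -0], [-3.03, 3.03]. Speed limits (rad/s): [2.39, 2.39, 3.01, 3.14, 3.14, 3.14].

### API

Orientations are given as [roll, pitch, yaw] about the fixed x, y, z axes, in that order (R = Rz(yaw) Ry(pitch) Rx(roll)).
In Python, from station import get_state, grab_frame, job_done, tcp_to_grasp gives the robot as it stands.
- The arm moves only by the tool drive_tool, never from a script. Its argument "moves" is a list of rows, each a list of 7 numbers: the shift along the tool's x, y, z in mm, then the turn, a rotation vector about the tool's x, y, z in degrees, then the closure, from -1 (fully open) to 1 (shut), so that 0 is half open. In form: [[dx, dy, dz, ax, ay, az, claw], ...]. A call has 1 to 12 rows; each row is the pose to reach, as a shift and turn from the pose commanded when the call began, along the tool's axes at that moment; what a row does not reach only later rows make up. A row lasts 1/8 s, in which the tool goes at most 62.5 mm and 10.7 degrees, less where a joint would pass 70% of its speed; a pose out of reach is approached as far as the arm can. A call with a gripper value outside its range is refused whole. The fingers move at their own pace and stop on an object; "grip_force" is the grip in N (left out, the last holds). Time passes only in rows, so rows that repeat a pose let the fingers close. It gives the time, the measured TCP pose, the force and the opening at its end, in the units of the state.
- get_state(): the state, without advancing time (a new reading comes with each control period).
- grab_frame(name): name is "side" or "top" or "wrist"; returns a dict with "img" (400x640x3 uint8, red, green, blue), "range_z" (400x640 float32, m along the optical axis (not along the pixel's ray), 0 where there is no reading), "fovy" (degrees; the focal length in pixels is half the picture's height over the tangent of half this angle, whatever the lens; pixels are square), "cx", "cy" (the principal point, pixels), "rvec" (rotation vector, rad) and "tvec" (3), from world to camera coordinates, as OpenCV has them. Camera axes: x right, y down, z forward; pixel columns grow to the right and rows downward; lengths in m; the calibration is good to about 2 mm. A picture is of the moment at which its call begins.
- job_done(): hands the job in, once; it reports no verdict.
The state is a dict: "t": time; "q": joint angles; "qd": joint speeds; "joint_efforts": joint torques, N m; "eef_pos": TCP position; "ee_rot": TCP orientation; "force": force on the tool from outside, world axes, zero at the start; "moment": the same for the moment, N m; "width": finger opening in m.
Only numpy, scipy, OpenCV 4.12 (cv2) and the standard library are available. Lean on these libraries where they do the work, as an engineer would, in place of code of your own. Each camera call takes 0.05 s, during which the arm holds its last target. There are 200 camera calls.

### The job

Pick up the steel bin that has a lip along its back rim and hang it on the top rail of the louvered panel: bring the lip down over the rail, and feel along the rail until the whole lip drops into the rail's low seat, both ends fully down between the two shoulders. Be gentle with the panel, do not drop or press the bin hard on it; leave the bin hanging there and everything else where it is.

Things in the scene. Friction and masses are not known exactly. Their poses are not given: they have to be found in the camera images.
- bin: The bin to hang: open steel box 100 (its x) x 110 (its y) x 75 mm high, 0.3 to 0.5 kg, loose on the worktop. Origin: centre of its underside; z up; +x points to its back, where the lip is. The back wall's outer face is at x = +50 mm. A wooden carrying bar, 14 mm wide (y), 20 mm high, 96 mm long along x, runs over the middle of the bin.
- bar (a point): The middle of the bin's wooden bar, 115 mm above the bin's underside: the place to grip, across the bar (closing along the bin's y). 30 mm of free space lies between the bar's underside and the rim.
- lip_left (a point): The +y end of the bin's lip, mid-slot, at the web's underside (54, 50, 72 mm in the bin's frame). The lip is 100 mm wide (y -50 to 50 mm): a level web from the back rim that turns down 16 mm behind, leaving a slot 8 mm wide (x 50 to 58 mm) open below; the lower 10 mm of the turned-down part flares out to x = 67 mm. The web's underside rests on the rail when hung.
- lip_right (a point): The other (-y) end of the lip, likewise (54, -50, 72 mm in the bin's frame).
- panel: The louvered steel panel, fixed on the worktop: a sheet 320 mm wide (its y), 215 mm high. Origin: centre of the sheet's front face, at worktop height; z up; its louvered front looks along its -x. The bin hangs in front at the panel's yaw; let go, it sags up to 0.1 rad, its back leaning on the next louver (face at x = -32 mm at the bin's foot). Rigid; it bears at most 30 N from the held bin.
- plain_bin: the other steel bin: same box and wooden bar, but a plain rim without any lip. Leave it. Origin: centre of its underside
- scraper: loose flat scraper lying on the worktop. Leave it. Origin: underside
- brush: loose oil brush lying on the worktop. Leave it
- ring_a: loose brass mould ring, 80 mm across, 35 mm high, standing on the worktop. Leave it
- ring_b: a second such brass ring. Leave it
- oil_pot: loose steel cup, 70 mm across, 60 mm high. Leave it
- syrup: loose clear bottle, 56 mm across, 130 mm high. Leave it
- rail_middle (a point): Middle of the top rail's nominal place (-28, 0, 165 mm in the panel's frame). The rail: upright blade 4 mm thick (x -30 to -26 mm), 260 mm long along y. Its low part, the seat, is 104 mm long, top at 165 mm; the shoulders on both sides are 10 mm higher. The rail slides in slotted holes: the seat's true middle is anywhere within 28 mm of this point along y, unmeasured; find it by touch or sight.
- rear_gap (a point): Middle of the free space, 26 mm wide, between the back of the top rail and the sheet (-13, 0, 165 mm in the panel's frame), where the turned-down lip goes; open above and free to 28 mm below the seat's top.

How it is judged:
By the outcome, as a careful person would: the job done as asked, in the order asked, and still so for the second after the job is handed in, with the robot touching nothing.
It also fails if it takes over 72 s, if anything falls off the work surface, if the arm or the gripper's body presses on something with over 40 N, if the wrist force passes 120 N, or if a joint passes its speed limit or range.

## Working session

There is one attempt and no reset: what is moved stays moved. The work goes in short steps, Python scripts to look and compute and a tool call to move; the robot and the scene stay as the last step left them, time stands still between calls to the robot, and variables do not carry over. Pictures are saved under pics/ and viewed, about 8 in all and at most 12, crops included, and the job is handed in when it is done.

Besides the shell and the picture viewer there is one more tool, called after "Emit:" by a JSON object that holds its "method" and its "body", one argument or row to a line. drive_tool: Moves the arm, as the interface text tells. Its arguments: {"type":"object","properties":{"moves":{"type":"array"},"grip_force":{"type":"number"}},"required":["moves"]}

```bash
ls; mkdir -p pics; cat > h.py <<'E'
import numpy as np, cv2
from station import get_state, grab_frame, job_done, tcp_to_grasp
def cam(n):
    f=grab_frame(n); h=f['img'].shape[0]; f['f']=h/2/np.tan(np.radians(f['fovy'])/2)
    f['R']=cv2.Rodrigues(np.array(f['rvec'],float))[0]; f['t']=np.array(f['tvec'],float).ravel(); return f
def world(f):
    z=f['range_z'].astype(float); v,u=np.mgrid[:z.shape[0],:z.shape[1]]
    P=np.stack([(u-f['cx'])/f['f']*z,(v-f['cy'])/f['f']*z,z],-1)
    W=(P-f['t'])@f['R']; W[z<=0]=np.nan; return W
def proj(f,p):
    c=np.atleast_2d(p)@f['R'].T+f['t']; return c[:,:2]/c[:,2:]*f['f']+[f['cx'],f['cy']]
def save(n,im,s=1): cv2.imwrite('pics/'+n+'.png',cv2.resize(im[:,:,::-1],None,fx=s,fy=s))
E
python3 - <<'E'
from h import *
s=get_state(); print(s, tcp_to_grasp)
a=cam('top');b=cam('side')
for n,f in(('top',a),('side',b)): print(n,f['f'],f['cx'],f['cy'],-f['R'].T@f['t'],f['R'][2])
save('two',np.vstack([a['img'],b['img']]),0.75)
E
```

```text
pics
{'t': 0.0, 'q': array([ 1.54908791e+00,  3.59409323e-01,  1.10724752e-02, -3.48332795e-04,
       -1.22405518e+00, -2.88114996e-01]), 'qd': array([ 0.00014842,  0.00040583,  0.00173075, -0.00083861, -0.0002538 ,
       -0.00100773]), 'joint_efforts': array([-1.27164363e-03, -5.82710016e+01,  2.93047893e+01,  6.99743852e+00,
        6.81135280e-03, -1.60322097e-04]), 'eef_pos': array([0.20573379, 0.64269632, 0.40371417]), 'ee_rot': array([-3.14145315e+00, -1.62298322e-03, -1.88073849e+00]), 'force': array([-0.29632532, -0.20944434,  0.4061974 ]), 'moment': array([-0.00890764, -0.00995094, -0.05016529]), 'width': 0.08758401348954555} 0.1593
top 410.16500564349275 318.631213436439 196.20740581824458 [0.43239851 0.02800166 1.09952875] [ 0.06625823 -0.01782418 -0.9976433 ]
side 407.4289333986829 317.03815835255665 194.34175702225434 [ 0.3684083  -0.67690644  0.60425951] [ 0.15782525  0.80842645 -0.5670431 ]
```

View pics/two.png

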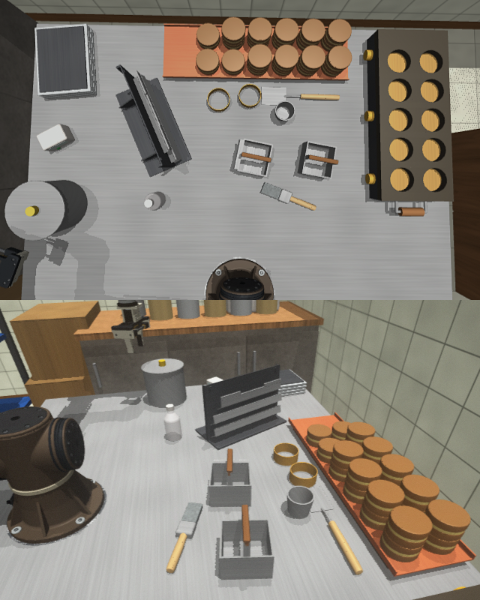

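The top view shows two bins at about (337,210) and (422,213) in full-resolution pixels, and the panel near (205,160), upper left. Next I'll zoom in and use the depth image.

```bash
python3 - <<'E'
from h import *
a=cam('top');b=cam('side')
np.savez('top0.npz',W=world(a),img=a['img']);np.savez('side0.npz',W=world(b),img=b['img'])
c1=cv2.resize(a['img'][170:260,300:460],(800,450),interpolation=cv2.INTER_CUBIC)
c2=cv2.resize(b['img'][190:380,180:400],(0,0),fx=1,fy=1) if 0 else b['img'][190:380,200:400]
c3=a['img'][70:250,140:270]
o=np.zeros((600,800,3),np.uint8)
o[:280,:500]=cv2.resize(a['img'][174:258,305:455],(500,280),interpolation=2)
o[290:590,:316]=cv2.resize(c2,(316,300),interpolation=2)
o[290:590,320:620]=cv2.resize(b['img'][85:205,250:390],(300,300),interpolation=2)
o[:280,510:710]=cv2.resize(c3,(200,277),interpolation=2)[:,:].copy() if 0 else cv2.resize(c3,(200,280),interpolation=2)
save('crops',o)
for n,f in(('top',a),('side',b)):
    W=world(f)
    # wood bars: height 0.09..0.14 , x-region
    hsv=cv2.cvtColor(f['img'],cv2.COLOR_RGB2HSV)
    m=(W[...,2]>0.095)&(W[...,2]<0.14)&(hsv[...,1]>90)&(W[...,0]<0.7)
    k,l,st,ce=cv2.connectedComponentsWithStats(m.astype(np.uint8))
    for i in range(1,k):
        if st[i,4]>25:
            P=W[l==i]; c=np.median(P,0); d=np.linalg.svd(P[:,:2]-P[:,:2].mean(0),full_matrices=0)[2][0]
            r=(P[:,:2]-c[:2])@d
            print(n,st[i],c.round(4),np.degrees(np.arctan2(d[1],d[0])),np.ptp(r),np.percentile(P[:,2],95))
    m=(W[...,2]>0.06)&(W[...,2]<0.085)
    k,l,st,ce=cv2.connectedComponentsWithStats(m.astype(np.uint8))
    for i in range(1,k):
        if st[i,4]>60:
            P=W[l==i].astype(np.float32); print(n,'rim',st[i],np.median(P[:,2]),cv2.minAreaRect(P[:,:2]))
    m=(W[...,2]>0.207)&(W[...,2]<0.225)&(W[...,1]>0)&(W[...,0]<0.8)
    k,l,st,ce=cv2.connectedComponentsWithStats(m.astype(np.uint8))
    for i in range(1,k):
        if st[i,4]>40:
            P=W[l==i].astype(np.float32); print(n,'sheet',st[i],np.median(P,0),cv2.minAreaRect(P[:,:2]))
E
```

```text
top [322 203  40  13 207] [ 0.4672 -0.0453  0.1252] 78.56879254814906 0.09430541888165937 0.12827851621319838
top [411 207  40  12 215] [ 0.4623 -0.2594  0.1248] -100.51752666728056 0.09393015578708425 0.12790656350457744Traceback (most recent call last):
  File "<stdin>", line 28, in <module>
cv2.error: OpenCV(4.12.0) /io/opencv/modules/imgproc/src/convhull.cpp:143: error: (-215:Assertion failed) total >= 0 && (depth == CV_32F || depth == CV_32S) in function 'convexHull'
```

View pics/crops.png

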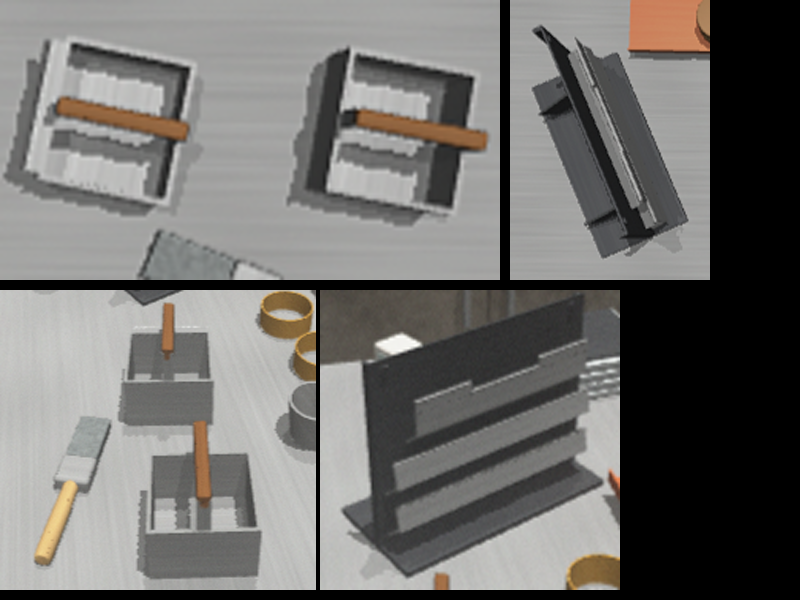

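The lip is the pale strip on the left (+y) edge of the left-hand bin in the top view. The seat shows as a notch in the panel's top rail in the side view. Now I'll measure both.

```bash
python3 - <<'E'
from h import *
for n in('top','side'):
    d=np.load(n+'0.npz');W=np.nan_to_num(d['W'],nan=-9)
    def comp(tag,m,mn):
        k,l,st,ce=cv2.connectedComponentsWithStats(m.astype(np.uint8))
        for i in range(1,k):
            if st[i,4]>mn:
                P=W[l==i].astype(np.float32); r=cv2.minAreaRect(np.ascontiguousarray(P[:,:2])); v,_x,x0,y0=None,None,0,0
                L=cv2.fitLine(np.ascontiguousarray(P[:,:2]),cv2.DIST_HUBER,0,.01,.01).ravel()
                print(n,tag,st[i],np.median(P,0).round(4),np.round(r[0]+r[1]+(r[2],),4),'line',L.round(4),np.degrees(np.arctan2(L[1],L[0])).round(2))
    R=(W[...,0]>.2)&(W[...,0]<.85)&(abs(W[...,1])<.6)
    comp('rim',R&(W[...,2]>.066)&(W[...,2]<.085)&(W[...,0]<.55)&(W[...,1]<.1),40)
    comp('sheet',R&(W[...,2]>.208)&(W[...,2]<.225),40)
    comp('rail',R&(W[...,2]>.135)&(W[...,2]<.18)&(W[...,1]>.05),60)
E
```

```text
top rim [502 179   6  89 315] [ 0.4414 -0.4583  0.0757] [ 4.39500e-01 -4.58200e-01  4.40000e-03  2.20100e-01  8.99516e+01] line [ 1.      0.0017  0.4403 -0.4583] 0.1
top rim [312 185  52  51 459] [0.4759 0.0011 0.0757] [ 4.68100e-01 -3.70000e-02  1.13100e-01  1.10200e-01  7.89801e+01] line [ 0.5565 -0.8308  0.4709 -0.0051] -56.19
top rim [529 184  21  31 144] [ 0.5045 -0.5618  0.0755] [ 0.5036 -0.551   0.0776  0.0347 10.9396] line [ 0.9866  0.1632  0.5076 -0.5604] 9.4
top rim [402 188  47  51 345] [ 0.467  -0.2559  0.0743] [ 0.4613 -0.2591  0.1019  0.1105 80.112 ] line [ 0.5531 -0.8331  0.4767 -0.2767] -56.42
top rim [533 224  19  32 159] [ 0.3975 -0.5606  0.0749] [ 3.96700e-01 -5.51000e-01  3.71000e-02  7.81000e-02  8.42749e+01] line [ 0.9982 -0.0608  0.3978 -0.5587] -3.49
top sheet [154  86  63 137 357] [0.5853 0.2983 0.2145] [5.80700e-01 3.01700e-01 3.20600e-01 1.76000e-02 2.43372e+01] line [0.9125 0.4091 0.5525 0.2841] 24.15
top rail [166  92  58 132 534] [0.5754 0.2933 0.1588] [5.82300e-01 2.96300e-01 3.20000e-01 1.53000e-02 2.14632e+01] line [0.9126 0.4089 0.6236 0.3149] 24.13

[... 388 characters left out ...]
e-01 -4.14000e-02  1.14200e-01  1.10100e-01  7.86401e+01] line [ 0.4525  0.8918  0.4764 -0.0394] 63.1
side rim [293 292  73  57 997] [ 0.4583 -0.2921  0.0737] [ 0.4639 -0.2617  0.1029  0.1101 79.6187] line [ 0.3022 -0.9532  0.4545 -0.2569] -72.41
side sheet [270  86 104  31 307] [0.5646 0.2836 0.2118] [5.8520e-01 2.9570e-01 3.2050e-01 2.0300e-02 2.3411e+01] line [0.9119 0.4104 0.553  0.279 ] 24.23
side rail [189  87  56  17 684] [0.3036 0.5568 0.1558] [3.02900e-01 5.63400e-01 7.31000e-02 1.68900e-01 8.99773e+01] line [0.9981 0.0617 0.3138 0.5565] 3.53
side rail [ 271   98  104   47 2082] [0.5744 0.2705 0.1608] [ 0.5916  0.2807  0.3229  0.0472 22.0111] line [0.9524 0.305  0.5516 0.2653] 17.76
```

```bash
python3 - <<'E'
from h import *
for n in('top','side'):
    d=np.load(n+'0.npz');W=np.nan_to_num(d['W'],nan=-9)
    a=np.radians(24.15); e=np.array([np.cos(a),np.sin(a)]); nb=np.array([-e[1],e[0]])  # along (-y_p), +x_p
    o=np.array([.5825,.299])
    s=(W[...,:2]-o)@e; x=(W[...,:2]-o)@nb
    near=(abs(s)<.2)&(abs(x)<.08)
    sh=near&(W[...,2]>.2)&(W[...,2]<.225)
    print(n,'sheet s',np.percentile(s[sh],[0,1,99,100]).round(4),'x',np.percentile(x[sh],[1,25,50,75,99]).round(4))
    ra=near&(W[...,2]>.14)&(W[...,2]<.18)&(x<-.012)
    print('rail s',np.percentile(s[ra],[0,1,99,100]).round(4),'x',np.percentile(x[ra],[1,25,50,75,99]).round(4))
    for b in np.arange(-.14,.14,.006):
        q=ra&(s>=b)&(s<b+.006)
        if q.sum()>2: 
            zt=W[...,2][q]; t=zt>zt.max()-.004
            print(round(b+.003,3),q.sum(),zt.max().round(4),np.median(x[q][t]).round(4))
E
```

```text
top sheet s [-0.1609 -0.1601  0.1583  0.1597] x [-0.0051 -0.0024 -0.0019 -0.0004  0.0113]
rail s [-0.1189 -0.1182  0.1368  0.1404] x [-0.0328 -0.0323 -0.032  -0.0305 -0.0283]
-0.119 9 0.1768 -0.0315
-0.113 12 0.1767 -0.03
-0.107 12 0.1754 -0.0308
-0.101 11 0.1776 -0.0307
-0.095 12 0.1792 -0.0303
-0.089 12 0.1781 -0.0306
-0.083 10 0.1765 -0.0311
-0.077 11 0.1779 -0.0303
-0.071 12 0.177 -0.0302
-0.065 12 0.1782 -0.0312
-0.059 9 0.1769 -0.0305
-0.053 11 0.1752 -0.0305
-0.047 11 0.1758 -0.0309
-0.041 9 0.1763 -0.0292
-0.035 9 0.1686 -0.0301
-0.029 8 0.1676 -0.0309
-0.023 11 0.1675 -0.0305
-0.017 8 0.1692 -0.0308
-0.011 8 0.167 -0.0307
-0.005 9 0.1673 -0.0306
0.001 9 0.1698 -0.0321
0.007 10 0.1677 -0.0306
0.013 10 0.1692 -0.0296
0.019 8 0.1666 -0.0306
0.025 10 0.1669 -0.0308
0.031 9 0.1672 -0.0303
0.037 9 0.1665 -0.031
0.043 9 0.1672 -0.0312
0.049 9 0.1667 -0.0304
0.055 8 0.1677 -0.0303
0.061 12 0.176 -0.0289
0.067 10 0.1757 -0.0306
0.073 11 0.1768 -0.0308
0.079 13 0.1777 -0.0304
0.085 10 0.1774 -0.0305
0.091 12 0.1779 -0.0306
0.097 9 0.1781 -0.0297
0.103 11 0.1767 -0.0305
0.109 12 0.1761
[... 662 characters left out ...]
2 -0.035
-0.029 16 0.1656 -0.0358
-0.023 17 0.1654 -0.0347
-0.017 17 0.164 -0.0346
-0.011 19 0.1642 -0.0354
-0.005 14 0.1635 -0.0364
0.001 18 0.165 -0.0362
0.007 17 0.1635 -0.036
0.013 17 0.1643 -0.0356
0.019 20 0.166 -0.035
0.025 15 0.1644 -0.0362
0.031 19 0.1654 -0.0351
0.037 14 0.1644 -0.0373
0.043 17 0.165 -0.0367
0.049 14 0.1615 -0.0345
0.055 20 0.1652 -0.0368
0.061 11 0.1633 -0.0362
0.067 27 0.1748 -0.035
0.073 20 0.1746 -0.0361
0.079 23 0.1749 -0.0345
0.085 19 0.1747 -0.0378
0.091 21 0.1745 -0.0352
0.097 20 0.1745 -0.0365
0.103 22 0.1751 -0.0358
0.109 19 0.1744 -0.0353
0.115 21 0.1737 -0.0353
0.121 21 0.1752 -0.0356
0.127 20 0.1749 -0.037
0.133 24 0.1748 -0.0353
0.139 19 0.175 -0.0368
```

The seat's middle is about 11.5 mm off the sheet's middle, towards the panel's -y. The panel's yaw is about 114.15°, and the lip bin is at about (0.468, -0.046) with yaw 78.7°. I'm moving above the lip bin.

Emit:
{"method": "drive_tool", "body": {
  "moves": [
    [48,-38,-25,0,0,8,-1],
    [96,-77,-30,0,0,16,-1],
    [144,-115,-30,0,0,25,-1],
    [192,-153,-30,0,0,33,-1],
    [240,-191,-30,0,0,42,-1],
    [288,-230,-30,0,0,50,-1],
    [336,-268,-25,0,0,58,-1],
    [384,-306,-20,0,0,66,-1],
    [432,-345,-10,0,0,74,-1],
    [480,-383,0,0,0,83.5,-1],
    [528,-421,15,0,0,83.5,-1],
    [576,-460,30,0,0,83.5,-1]
  ],
  "grip_force": 50
}}

```text
t: 1.7
eef_pos: [0.468, -0.0465, 0.3751]
ee_rot: [3.141, 0.001, 2.945]
force: [1.4, 1.0, 0.4]
width: 0.0874
```

Emit:
{"method": "drive_tool", "body": {
  "moves": [
    [0,0,0,0,0,0,-1]
  ]
}}

```text
t: 1.82
eef_pos: [0.4679, -0.0482, 0.3735]
ee_rot: [-3.14, -0.003, 2.939]
force: [-0.2, 0.2, -0.3]
width: 0.0877
```

```bash
python3 - <<'E'
from h import *
s=get_state(); print(s['t'],s['eef_pos'],s['ee_rot'],s['force'],s['q'])
f=cam('wrist'); save('w1',f['img']); W=np.nan_to_num(world(f),nan=-9)
hsv=cv2.cvtColor(f['img'],cv2.COLOR_RGB2HSV)
m=(W[...,2]>.117)&(W[...,2]<.135)&(hsv[...,1]>90)
P=np.ascontiguousarray(W[m][:,:2].astype(np.float32)); print(m.sum(),np.median(W[m],0),cv2.minAreaRect(P))
E
```

```text
1.825 [ 0.46785643 -0.04822577  0.37345401] [-3.13995105e+00 -2.88404263e-03  2.93856491e+00] [-0.24972633  0.2297594  -0.25903585] [ 3.17317051e-01  4.25506544e-02 -4.67797281e-01 -1.09212160e-05
 -1.06376690e+00 -5.20337113e-01]
1970 [ 0.46573721 -0.05041329  0.12312003] ((0.46662232279777527, -0.0460784025490284), (0.09499447792768478, 0.013184159994125366), 78.79923248291016)
```

View pics/w1.png

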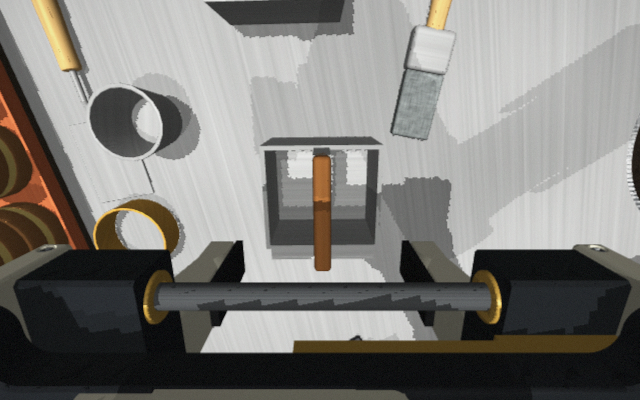

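The wrist view shows the bar upright between the jaws at (322,210), with the lip below it near (325,250). Alignment is within about 2 mm. Going down to grip.

Emit:
{"method": "drive_tool", "body": {
  "moves": [
    [1,2,30,0,0,-0.3,-1],
    [1,2,60,0,0,-0.3,-1],
    [1,2,85,0,0,-0.3,-1],
    [1,2,99,0,0,-0.3,-1],
    [1,2,99,0,0,-0.3,-1],
    [1,2,99,0,0,-0.3,0.3],
    [1,2,99,0,0,-0.3,0.8],
    [1,2,99,0,0,-0.3,1],
    [1,2,99,0,0,-0.3,1],
    [1,2,99,0,0,-0.3,1],
    [1,2,99,0,0,-0.3,1],
    [1,2,99,0,0,-0.3,1]
  ],
  "grip_force": 50
}}

```text
t: 3.38
eef_pos: [0.4671, -0.0423, 0.276]
ee_rot: [-3.142, -0.0, 2.95]
force: [0.9, 0.8, -0.1]
width: 0.0229
```

Emit:
{"method": "drive_tool", "body": {
  "moves": [
    [0,0,0,0,0,0,1],
    [0,0,-10,0,0,0,1],
    [0,0,-30,0,0,0,1],
    [0,0,-60,0,0,0,1],
    [0,0,-100,0,0,0,1],
    [0,0,-140,0,0,0,1],
    [0,0,-160,0,0,0,1],
    [0,0,-160,0,0,0,1],
    [0,0,-160,0,0,0,1]
  ]
}}

```text
t: 4.5
eef_pos: [0.4665, -0.0423, 0.4349]
ee_rot: [-3.141, -0.002, 2.95]
force: [-0.2, -0.1, -4.5]
width: 0.0137
```

Emit:
{"method": "drive_tool", "body": {
  "moves": [
    [-20,45,0,0,0,-6,1],
    [-41,90,0,0,0,-12,1],
    [-61,136,0,0,0,-18,1],
    [-82,181,5,0,0,-24,1],
    [-102,226,10,0,0,-30,1],
    [-118,260,15,0,0,-35.1,1],
    [-123,272,15,0,0,-35.1,1],
    [-123,272,15,0,0,-35.1,1],
    [-123,272,15,0,0,-35.1,1],
    [-123,272,15,0,0,-35.1,1]
  ]
}}

```text
t: 5.75
eef_pos: [0.6391, 0.2005, 0.4215]
ee_rot: [3.142, 0.0, -2.721]
force: [-0.9, -1.2, -3.3]
width: 0.0138
```

```bash
python3 - <<'E'
from h import *
s=get_state(); print(s['t'],s['eef_pos'],s['ee_rot'],s['force'],s['moment'])
fs={n:cam(n) for n in('wrist','top','side')}
w=fs['wrist']['img'];t=fs['top']['img'][70:230,150:310];d=fs['side']['img'][60:240,240:420]
o=np.zeros((600,800,3),np.uint8); o[:300,:480]=cv2.resize(w,(480,300)); o[305:595,:290]=cv2.resize(t,(290,290),interpolation=2); o[305:595,300:590]=cv2.resize(d,(290,290),interpolation=2)
save('stage',o)
import pickle; pickle.dump(fs,open('stage.pkl','wb'))
E
```

```text
5.75 [0.63908697 0.20046409 0.42154957] [ 3.14152428e+00  3.85777873e-04 -2.72105762e+00] [-0.94515255 -1.23381191 -3.32558166] [-0.01131651 -0.03995385 -0.00418513]
```

View pics/stage.png

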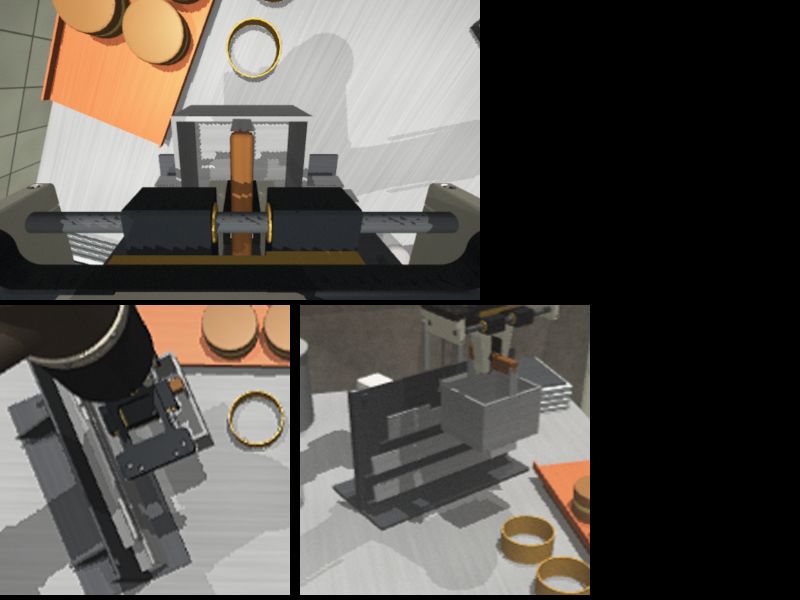

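The bin hangs level in the gripper about 30 mm in front of the rail and roughly at the panel's yaw. I'm measuring the bin against the rail in the side camera's own frame, so the calibration error cancels.

```bash
python3 - <<'E'
from h import *
import pickle
a=np.radians(24.15); e=np.array([np.cos(a),np.sin(a)]); nb=np.array([-e[1],e[0]]); o=np.array([.5825,.299])
def sx(W): return (W[...,:2]-o)@e,(W[...,:2]-o)@nb,W[...,2]
for n in('top','side'):
    s,x,z=sx(np.nan_to_num(np.load(n+'0.npz')['W'],nan=-9))
    k=(x<-.02)&(x>-.045)&(z>.169)&(z<.182)
    zz=(x<-.02)&(x>-.045)&(z>.16)&(z<.182)
    l=k&(s<.01)&(s>-.14); r=k&(s>.01)&(s<.15)
    print(n,'shoulder inner ends',np.sort(s[l])[-6:].round(4),np.sort(s[r])[:6].round(4),'outer',s[l].min().round(4),s[r].max().round(4))
    f=(abs(s)<.15)&(x<-.025)&(x>-.045)&(z>.14)&(z<.163); 
    if f.sum()>50:
        p=np.polyfit(s[f],x[f],1); print('rail face fit n',f.sum(),np.median(x[f]).round(4),'tilt deg',np.degrees(p[0]).round(2))
fs=pickle.load(open('stage.pkl','rb'))
for n in('top','side'):
    s,x,z=sx(np.nan_to_num(world(fs[n]),nan=-9))
    B=(abs(s)<.15)&(x<-.05)&(x>-.2)&(z>.13)&(z<.245)
    f=B&(z<.2)&(x<-.14)
    if f.sum()>50:
        q=f&(abs(x-np.median(x[f]))<.008); p=np.polyfit(s[q],x[q],1);pz=np.polyfit(z[q],x[q],1)
        print(n,'front face',q.sum(),np.median(x[q]).round(4),'yaw',np.degrees(p[0]).round(2),'lean',np.degrees(pz[0]).round(2),'s',np.percentile(s[q],[0,1,99,100]).round(4))
    rm=B&(z>.213)&(z<.232)
    for xl in(-.17,-.15,-.13,-.11,-.09,-.07):
        q=rm&(x>xl)&(x<xl+.02)
        if q.sum(): print(n,'rim',xl,q.sum(),s[q].min().round(4),s[q].max().round(4),z[q].max().round(4))
    print('x rng',x[rm].min().round(4),x[rm].max().round(4),np.bincount(((z[B]-.13)*500).astype(int)))
st=get_state(); print(((st['eef_pos'][:2]-o)@e,(st['eef_pos'][:2]-o)@nb))
E
```

```text
top shoulder inner ends [-0.0442 -0.0436 -0.0424 -0.0412 -0.0161 -0.0017] [0.0139 0.063  0.0634 0.0643 0.0648 0.0657] outer -0.1188 0.1404
rail face fit n 180 -0.0323 tilt deg -0.0
side shoulder inner ends [-0.0446 -0.0434 -0.0424 -0.0422 -0.0398 -0.0383] [0.0653 0.0658 0.0667 0.0671 0.068  0.0683] outer -0.1176 0.141
rail face fit n 648 -0.0362 tilt deg -0.07
top front face 254 -0.1502 yaw 0.38 lean -1.29 s [-0.0447 -0.0447  0.0631  0.0634]
top rim -0.17 120 -0.0451 0.0661 0.2289
top rim -0.15 14 -0.0448 0.0661 0.2238
top rim -0.07 91 -0.0244 0.0433 0.2248
x rng -0.1642 -0.0531 [  0   0   0   0   0   0   0   2  25 117 168  73  13   4   6   3  10   6
   8   5   3   7   7   6   5   6   8   7   3   5   8   7   4   7   3   4
   4   6   9  12   7   7   3   4  28  84  89  11   1   2   0   1   1   0
   0   1   0   2]
side front face 762 -0.1679 yaw -0.57 lean 0.34 s [-0.0441 -0.043   0.0676  0.0683]
side rim -0.17 200 -0.0439 0.0691 0.2313
side rim -0.15 45 -0.0444 0.0676 0.2214
side rim -0.13 34 -0.0447 0.0666 0.2215
side rim -0.11 25 -0.0438 0.0646 0.2201
side rim -0.09 126 -0.0437 0.0653 0.232
side rim -0.07 60 -0.041 0.0666 0.2306
x rng -0.1714 -0.0558 [  0   0   0   0   0   0   1  16  44  41  41  47  48  44  42  50  42  52
  48  57  53  56  64  51  54  64  67  60  73  64  58  70  73  71  63  77
  85  76  78  87  77  94  70  88 122 117  11  10  10   7   9   7   9   3
  11   6  13   4]
(np.float64(0.011611994773218252), np.float64(-0.11284925946054725))
```

Side camera: the slot is 29.7 mm short of the rail and the seat is about 1 mm further along +s. Top camera: 30 mm and about 0.5 mm. They agree, so I'm moving in above the rail and then down to just above the seat.

Emit:
{"method": "drive_tool", "body": {
  "moves": [
    [-0.5,10,0,0,0,0,1],
    [-0.7,20,0,0,0,0,1],
    [-0.7,29,0,0,0,0,1],
    [-0.7,29,0,0,0,0,1],
    [-0.7,29,8,0,0,0,1],
    [-0.7,29,16,0,0,0,1],
    [-0.7,29,22,0,0,0,1],
    [-0.7,29,26,0,0,0,1],
    [-0.7,29,30,0,0,0,1],
    [-0.7,29,30,0,0,0,1],
    [-0.7,29,30,0,0,0,1]
  ]
}}

```text
t: 7.28
eef_pos: [0.6284, 0.2281, 0.3913]
ee_rot: [-3.142, 0.0, -2.72]
force: [-0.1, -0.2, -3.1]
width: 0.0137
```

Emit:
{"method": "drive_tool", "body": {
  "moves": [
    [0,0,2,0,0,0,1],
    [0,0,4,0,0,0,1],
    [0,0,6,0,0,0,1],
    [0,0,6,0,0,0,1]
  ]
}}

```text
t: 7.78
eef_pos: [0.6283, 0.2281, 0.3848]
ee_rot: [-3.142, -0.0, -2.72]
force: [0.3, 0.3, -3.6]
width: 0.0137
```

Emit:
{"method": "drive_tool", "body": {
  "moves": [
    [0,0,2,0,0,0,1],
    [0,0,4,0,0,0,1],
    [0,0,4,0,0,0,1]
  ]
}}

```text
t: 8.15
eef_pos: [0.6283, 0.2281, 0.3807]
ee_rot: [-3.141, -0.001, -2.72]
force: [0.6, 0.1, -3.5]
width: 0.0138
```

Emit:
{"method": "drive_tool", "body": {
  "moves": [
    [0,0,1.5,0,0,0,1],
    [0,0,3,0,0,0,1],
    [0,0,3,0,0,0,1]
  ]
}}

```text
t: 8.52
eef_pos: [0.6283, 0.2281, 0.3779]
ee_rot: [-3.142, -0.0, -2.72]
force: [-0.4, 0.5, -3.9]
width: 0.0139
```

Emit:
{"method": "drive_tool", "body": {
  "moves": [
    [0,0,1,0,0,0,1],
    [0,0,2,0,0,0,1],
    [0,0,2,0,0,0,1]
  ]
}}

```text
t: 8.9
eef_pos: [0.6283, 0.2281, 0.3759]
ee_rot: [3.142, -0.0, -2.72]
force: [0.4, 0.3, -3.8]
width: 0.0135
```

Emit:
{"method": "drive_tool", "body": {
  "moves": [
    [0,0,1,0,0,0,1],
    [0,0,2,0,0,0,1],
    [0,0,2,0,0,0,1]
  ]
}}

```text
t: 9.28
eef_pos: [0.6283, 0.2281, 0.3739]
ee_rot: [-3.142, -0.0, -2.72]
force: [0.0, -0.1, -4.2]
width: 0.0134
```

Emit:
{"method": "drive_tool", "body": {
  "moves": [
    [0,0,1,0,0,0,1],
    [0,0,2,0,0,0,1],
    [0,0,2,0,0,0,1]
  ]
}}

```text
t: 9.65
eef_pos: [0.6283, 0.2281, 0.3719]
ee_rot: [-3.142, -0.0, -2.72]
force: [-0.7, -0.2, -3.5]
width: 0.0136
```

Emit:
{"method": "drive_tool", "body": {
  "moves": [
    [0,0,0.7,0,0,0,1],
    [0,0,1.4,0,0,0,1],
    [0,0,1.4,0,0,0,1]
  ]
}}

```text
t: 10.02
eef_pos: [0.6283, 0.2281, 0.3706]
ee_rot: [3.142, -0.0, -2.72]
force: [0.1, -0.3, -3.0]
width: 0.0136
```

Emit:
{"method": "drive_tool", "body": {
  "moves": [
    [0,0,0.6,0,0,0,1],
    [0,0,1,0,0,0,1],
    [0,0,1,0,0,0,1]
  ]
}}

```text
t: 10.4
eef_pos: [0.6283, 0.2281, 0.3696]
ee_rot: [-3.142, -0.0, -2.72]
force: [0.8, 0.4, -3.1]
width: 0.0134
```

Emit:
{"method": "drive_tool", "body": {
  "moves": [
    [0,0,0.5,0,0,0,1],
    [0,0,0.8,0,0,0,1],
    [0,0,0.8,0,0,0,1]
  ]
}}

```text
t: 10.78
eef_pos: [0.6283, 0.2281, 0.3692]
ee_rot: [-3.141, 0.0, -2.72]
force: [-0.8, -0.6, -1.9]
width: 0.014
```

Contact is starting at TCP z 0.369, the height expected for the seat; on a shoulder it would be 0.379. I'll transfer the weight, then feel along the rail and pull away from the panel to confirm both.

Emit:
{"method": "drive_tool", "body": {
  "moves": [
    [0,0,0.5,0,0,0,1],
    [0,0,0.5,0,0,0,1]
  ]
}}

```text
t: 11.02
eef_pos: [0.6284, 0.228, 0.369]
ee_rot: [-3.141, 0.001, -2.72]
force: [-1.6, -1.8, 2.0]
width: 0.0138
```

Emit:
{"method": "drive_tool", "body": {
  "moves": [
    [1,0,0,0,0,0,1],
    [2,0,0,0,0,0,1],
    [2,0,0,0,0,0,1]
  ]
}}

```text
t: 11.4
eef_pos: [0.627, 0.2276, 0.369]
ee_rot: [3.142, 0.002, -2.72]
force: [4.4, 1.1, 2.7]
width: 0.0135
```

Emit:
{"method": "drive_tool", "body": {
  "moves": [
    [-1,0,0,0,0,0,1],
    [-2,0,0,0,0,0,1],
    [-3,0,0,0,0,0,1],
    [-4,0,0,0,0,0,1],
    [-4,0,0,0,0,0,1]
  ]
}}

```text
t: 12.02
eef_pos: [0.629, 0.2281, 0.3688]
ee_rot: [-3.141, -0.004, -2.72]
force: [-5.6, -3.3, 9.8]
width: 0.0138
```

```bash
python3 - <<'E'
from h import *
s=get_state(); print(s['t'],s['eef_pos'],s['force'])
fs={n:cam(n) for n in('wrist','top','side')}
w=fs['wrist']['img'];t=fs['top']['img'][70:230,150:310];d=fs['side']['img'][60:240,240:420]
o=np.zeros((600,800,3),np.uint8); o[:300,:480]=cv2.resize(w,(480,300)); o[305:595,:290]=cv2.resize(t,(290,290),interpolation=2); o[305:595,300:590]=cv2.resize(d,(290,290),interpolation=2)
save('hung',o)
E
```

```text
12.025 [0.62904576 0.22812793 0.36879941] [-5.59186026 -3.34395913  9.78410507]
```

View pics/hung.png

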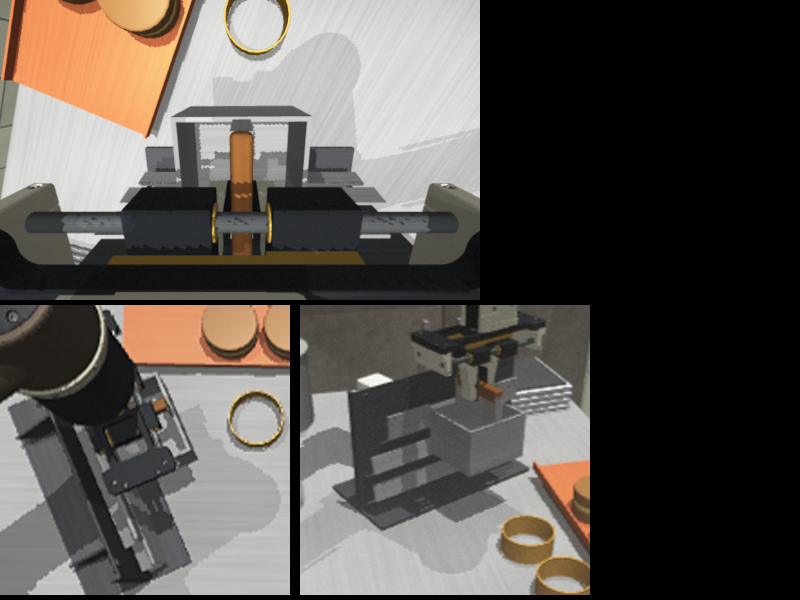

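The bin's lip is over the rail. Sideways motion met resistance both ways after about 1 mm, and the height stayed at 0.369, so it is between the shoulders. Centring and easing the load before I let go.

Emit:
{"method": "drive_tool", "body": {
  "moves": [
    [1,0,-0.4,0,0,0,1],
    [2,0,-0.6,0,0,0,1],
    [2,0,-0.6,0,0,0,1],
    [2,0,-0.6,0,0,0,1]
  ]
}}

```text
t: 12.68
eef_pos: [0.6282, 0.2279, 0.3689]
ee_rot: [-3.141, -0.001, -2.72]
force: [-0.6, -2.7, 3.7]
width: 0.0138
```

Emit:
{"method": "drive_tool", "body": {
  "moves": [
    [0,0,0,0,0,0,1]
  ]
}}

```text
t: 12.8
eef_pos: [0.6282, 0.2279, 0.3689]
ee_rot: [-3.141, -0.001, -2.72]
force: [-0.4, -2.6, 3.5]
width: 0.0135
```

Emit:
{"method": "drive_tool", "body": {
  "moves": [
    [0,0,0,0,0,0,1],
    [0,0,0,0,0,0,0.65],
    [0,0,0,0,0,0,0.5],
    [0,0,0,0,0,0,0.3],
    [0,0,0,0,0,0,0],
    [0,0,0,0,0,0,0],
    [0,0,0,0,0,0,0],
    [0,0,0,0,0,0,0]
  ],
  "grip_force": 5
}}

```text
t: 13.8
eef_pos: [0.6283, 0.2281, 0.369]
ee_rot: [3.142, 0.0, -2.72]
force: [0.2, 0.1, 0.2]
width: 0.0437
```

Emit:
{"method": "drive_tool", "body": {
  "moves": [
    [0,0,-5,0,0,0,0],
    [0,0,-15,0,0,0,0],
    [0,0,-40,0,0,0,0],
    [0,0,-80,0,0,0,0],
    [0,-30,-120,0,0,0,0],
    [0,-80,-130,0,0,0,0],
    [0,-120,-130,0,0,0,0],
    [0,-120,-130,0,0,0,0]
  ]
}}

```text
t: 14.8
eef_pos: [0.6781, 0.116, 0.4998]
ee_rot: [-3.141, 0.001, -2.723]
force: [0.0, 1.1, 0.7]
width: 0.0438
```

```bash
python3 - <<'E'
from h import *
s=get_state(); print(s['t'],s['eef_pos'],s['force'])
fs={n:cam(n) for n in('wrist','top','side')}
w=fs['wrist']['img'];t=fs['top']['img'][70:230,150:310];d=fs['side']['img'][60:240,240:420]
o=np.zeros((600,800,3),np.uint8); o[:300,:480]=cv2.resize(w,(480,300)); o[305:595,:290]=cv2.resize(t,(290,290),interpolation=2); o[305:595,300:590]=cv2.resize(d,(290,290),interpolation=2)
save('rel',o)
a=np.radians(24.15); e=np.array([np.cos(a),np.sin(a)]); nb=np.array([-e[1],e[0]]); oo=np.array([.5825,.299])
for n in('wrist','top','side'):
    W=np.nan_to_num(world(fs[n]),nan=-9); s=(W[...,:2]-oo)@e;x=(W[...,:2]-oo)@nb;z=W[...,2]
    q=(abs(s)<.13)&(x>-.055)&(x<-.015)&(z>.155)&(z<.19)
    print(n,q.sum())
    for b in np.arange(-.13,.15,.01):
        k=q&(s>=b)&(s<b+.01)
        if k.sum()>2: print('  %.3f %d %.4f %.4f'%(b+.005,k.sum(),np.median(z[k]),np.percentile(z[k],95)),end='')
    print()
    q=(abs(s-.012)<.08)&(x>-.16)&(x<-.06)&(z>.155)&(z<.175)
    if q.sum(): print('rim s',np.percentile(s[q],[1,99]).round(4),'x',np.percentile(x[q],[1,99]).round(4))
E
```

```text
14.8 [0.67808844 0.1160122  0.4997959 ] [0.01779615 1.05470115 0.73368407]
wrist 1606
  -0.055 48 0.1720 0.1739  -0.045 116 0.1666 0.1735  -0.035 143 0.1662 0.1682  -0.025 138 0.1667 0.1679  -0.015 141 0.1667 0.1681  -0.005 135 0.1668 0.1679  0.005 63 0.1666 0.1680  0.025 143 0.1667 0.1683  0.035 141 0.1665 0.1682  0.045 141 0.1670 0.1683  0.055 151 0.1669 0.1683  0.065 150 0.1662 0.1735  0.075 75 0.1701 0.1742  0.085 21 0.1725 0.1737
rim s [-0.0314  0.056 ] x [-0.1389 -0.1342]
top 570
  -0.115 14 0.1732 0.1766  -0.105 15 0.1731 0.1771  -0.095 14 0.1742 0.1770  -0.085 14 0.1746 0.1791  -0.075 16 0.1724 0.1782  -0.065 14 0.1744 0.1775  -0.055 14 0.1728 0.1780  -0.045 34 0.1671 0.1763  -0.035 39 0.1685 0.1716  -0.025 35 0.1694 0.1722  -0.015 34 0.1694 0.1715  -0.005 36 0.1690 0.1710  0.005 37 0.1693 0.1810  0.015 18 0.1690 0.1725  0.025 14 0.1693 0.1712  0.035 29 0.1702 0.1719  0.045 31 0.1687 0.1716  0.055 33 0.1694 0.1715  0.065 46 0.1683 0.1768  0.075 12 0.1718 0.1768  0.085 16 0.1732 0.1777  0.095 14 0.1739 0.1770  0.105 12 0.1730 0.1767  0.115 16 0.1742 0.1778  0.125 13 0.1750 0.1777
rim s [-0.0437  0.0668] x [-0.1363 -0.0614]
side 536
  -0.115 22 0.1656 0.1741  -0.105 26 0.1645 0.1742  -0.095 27 0.1657 0.1739  -0.085 27 0.1671 0.1749  -0.075 28 0.1667 0.1742  -0.065 21 0.1661 0.1747  -0.055 30 0.1668 0.1746  -0.045 33 0.1656 0.1746  -0.035 24 0.1658 0.1685  -0.025 23 0.1671 0.1698  -0.015 25 0.1658 0.1687  -0.005 27 0.1657 0.1689  0.005 35 0.1685 0.1860  0.015 40 0.1725 0.1876  0.025 21 0.1652 0.1856  0.035 24 0.1653 0.1691  0.045 22 0.1631 0.1690  0.055 9 0.1607 0.1663  0.065 5 0.1569 0.1592  0.085 3 0.1727 0.1748  0.095 9 0.1715 0.1737  0.105 15 0.1673 0.1750  0.115 20 0.1656 0.1747  0.125 20 0.1658 0.1738
rim s [-0.0423  0.0685] x [-0.1424 -0.0619]
```

View pics/rel.png

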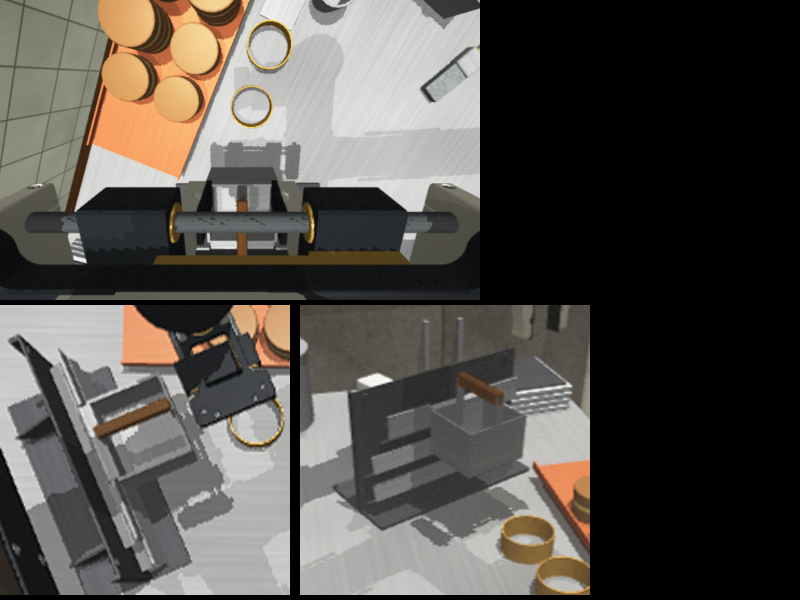

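The bin hangs alone on the rail. The lip's top is level at about 0.167 m from end to end, below the shoulders at about 0.174–0.175 m on both sides. The robot is clear, so I'm handing in.

```bash
python3 -c "
from station import *
print(job_done())"
```

```text
the job is handed in; nothing more can be done
None
```

The lipped bin is hanging on the top rail with its whole lip down in the low seat. I handed the job in at about 15 s of the 72 s limit.

**What I did:** I gripped the bin by its wooden bar and turned it to the panel's yaw. I then lowered the lip over the rail in steps of 1–2 mm. The seat's middle was about 11.5 mm off the panel's middle, found from the top and side cameras.

**Touch checks:** First contact came at TCP height 0.369 m, as expected for the seat; resting on a shoulder would have been 0.379 m. Moving sideways met resistance both ways after about 1 mm, with the height unchanged. The most upward force read at the wrist was about 10 N, or about 13–14 N on the panel with the bin's weight added, well under its 30 N limit. I then centred the bin and eased most of that load before letting go.

**After release:** The lip's top reads level end to end, at about 0.167 m on the wrist camera and 0.169 m on the top camera. The shoulders stand higher on both sides, at about 0.174–0.177 m. The robot is touching nothing, and I moved nothing but this bin.

**Disagreements:**
- The top and side cameras differed by 2–4 mm on absolute position, so I measured the bin against the rail within each camera's own view.
- The side camera's readings of the lip near its near end (s of about 0.055–0.065 m) came out lower, at 0.157–0.161 m. Only a few points were visible there because the bin hid most of it; the other two cameras showed that end level.

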